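# Fetch the freehub body out of the lidded parts box

## Robot

A 7-joint arm with a two-finger parallel gripper is mounted at the origin on the work surface. World frame = base frame: x ahead of the robot, y to its left, z up, the work surface at z = 0. Lengths are in m, angles in rad, forces in N, time in s.
With the tool pointing down it reaches from about 0.425 to 0.925 m from the base axis. Payload 6.8 kg.
Tool frame: the origin (TCP) lies midway between the tips of the shut fingers; the grasp point (between the pads) lies r.grip_point_offset behind it (r.grip_point_offset is the distance from the TCP to the grasp point, in m); z points along the fingers, y is the direction in which the jaws open and shut (so a half turn about z gives the same grasp; the last joint's range is limited). The gripper opens to 85 mm and grips with 20 to 120 N. Pads are 22 mm wide; open, the fingers measure 114 mm over their backs; the gripper's body (76 mm by 85 mm) begins 54 mm behind the grasp point. The pads swing forward as they close: fully open they stand 13 mm farther back than shut.
Start: joints at [1.058, 0.477, 0.022, 1.555, -0.011, 1.109, -0.083], TCP at [0.266, -0.62, 0.231] pointing down, gripper open.
Joint ranges: [-2.96, 2.96], [-0.34, 2.1], [-1.41, 1.46], [0.24, 2.44], [-1.37, 4.51], [0.17, 1.92], [-2.96, 2.96]. Speed limits (rad/s): [2.39, 2.39, 3.14, 3.14, 3.14, 3.14, 3.14].

## Interface

Orientations are given as a rotation vector (axis times angle).
In Python, from bench import r gives the robot as it stands. The module is installed in compiled form; this text tells all that it offers.
- The arm moves only by the tool play_rows, never from a script. Its argument "deltas" is a list of rows, each a list of 3 entries, a list of its own where there are three numbers: the finger opening in mm, from 0 to 85.4, then the shift along the tool's x, y, z in mm, then the turn, a rotation vector about the tool's x, y, z in rad. A call has 1 to 8 rows; each row is the pose to reach, as a shift and turn from the pose measured when the call began, along the tool's axes at that moment; what a row does not reach only later rows make up. A row lasts 1/8 s, in which the tool goes at most 62.5 mm and 10.7 degrees, less where a joint would pass 70% of its speed; a pose out of reach is approached as far as the arm can. A call with a gripper value outside its range is refused whole. The fingers move at their own pace and stop on an object; "squeeze" is the grip in N (left out, the last holds). Time passes only in rows, so rows that repeat a pose let the fingers close. It gives the time, the measured TCP pose, the force and the opening at its end, in the units of the state.
- r.get_obs(): the state, without advancing time (a new reading comes with each control period).
- r.grab_frame(name): name is "side" or "top"; returns (picture, depth): 420x560x3 uint8, red, green, blue; 420x560 float32, m along the optical axis (not along the pixel's ray), 0 where there is no reading.
- r.camera_model(name): a dict with "mtx" (3x3 intrinsics, pixels), "rvec" (rotation vector, rad) and "tvec" (3), from world to camera coordinates, as OpenCV has them. Camera axes: x right, y down, z forward; pixel columns grow to the right and rows downward; lengths in m; the calibration is good to about 2 mm. A picture is of the moment at which its call begins. camera_model takes no time and is no camera call.
- r.hand_in(): hands the job in, once; it reports no verdict.
The state is a dict: "clock": time; "joints": joint angles; "qvel": joint speeds; "tau": joint torques, N m; "tcp_pos": TCP position; "orientation": TCP orientation; "contact_force": force on the tool from outside, world axes, zero at the start; "moment": the same for the moment, N m; "grip_width": finger opening in m.
Only numpy, scipy, OpenCV 4.12 (cv2) and the standard library are available. Lean on these libraries where they do the work, as an engineer would, in place of code of your own. Each camera call takes 0.05 s, during which the arm holds its last target. There are 200 camera calls.

## Task

Take the lid off the black parts box by its red handle and lay it flat, handle up, somewhere clear on the bench (the dark mat across from the box has room for it). Then lift the steel freehub body out of the box and stand it upright in the red round parts dish, leaving the blue bearing cup standing where it is in the box. Set both down; do not drop them.

Things in the scene. Friction and masses are not known exactly. Their poses are not given: they have to be found in the camera images.
- lid_grip (a point): Middle of the red bar handle of the parts box's loose grey lid, 28 mm above the lid's top face. Bar 14 mm thick (x), 80 long (y), 16 high, 20 mm gap beneath. Lid 232 (x) x 182 (y) mm, 5 mm plate, 7 mm loose lip beneath, 200 g; lifts straight up. Laid on the bench the point is 40 mm high, on the 3 mm mat 43. The bench across from the box is clear at x 0.42-0.66, |y| 0.12-0.38 m, opposite y sign.
- freehub_center (a point): Centre (half-way up) of the freehub body, a bright steel splined cylinder, 34 mm diameter, 46 tall (37 mm flange on lowest 8), 160 g. Stands on the floor of the fixed black box (228 x 178 x 60 mm high, walls and floor 4; centred and square under the lid at the start), 40-60 mm from the box's middle along its long side and within 12 mm across. Hidden until the lid is off.
- cup_center (a point): Centre (half-way up) of the blue bearing cup: round stepped blue disc, 47 mm diameter, 26 tall, dark middle. Stands on the box floor in the other half of the box, at least 75 mm from the freehub body, centre to centre. To be left standing there.
- dish_in (a point): Centre of the inner floor of the red round parts dish (its floor bare steel), fixed on the bench between box and mat (y near 0). Floor 4 mm above the bench, flat, about 134 mm in diameter; wall 3 mm thick, rim 22 mm above the bench, 150 mm across.
Mind the look-alikes: they are no part of the job. Several things look just like the part that bears dish_in: the one meant starts farthest to the robot's left.

How it is judged:
By the outcome, as a careful person would: the job done as asked, in the order asked, and still so for the second after the job is handed in, with the robot touching nothing.
It also fails if it takes over 64 s, if anything falls off the work surface, if the arm or the gripper's body presses on something with over 40 N, if the wrist force passes 120 N, or if a joint passes its speed limit or range.

## Working session

There is one attempt and no reset: what is moved stays moved. The work goes in short steps, Python scripts to look and compute and a tool call to move; the robot and the scene stay as the last step left them, time stands still between calls to the robot, and variables do not carry over. Pictures are saved under pics/ and viewed, about 8 in all and at most 12, crops included, and the job is handed in when it is done.

Besides the shell and the picture viewer there is one more tool, called by a JSON object that holds its "method" and its "body". play_rows: Moves the arm, as the interface text tells. Its arguments: {"type":"object","properties":{"deltas":{"type":"array"},"squeeze":{"type":"number"}},"required":["deltas"]}

```bash
mkdir -p pics; cat > h.py <<'E'
import numpy as np, cv2
from bench import r
def grab(n,f=None):
    p,d=r.grab_frame(n)
    if f: cv2.imwrite(f,cv2.cvtColor(p,cv2.COLOR_RGB2BGR))
    np.savez(f'{n}.npz',p=p,d=d)
    return p,d
def world(n,u,v,z=None,d=None):
    m=r.camera_model(n);R=cv2.Rodrigues(np.array(m['rvec'],float))[0];t=np.array(m['tvec'],float).ravel()
    ray=np.linalg.inv(m['mtx'])@np.array([u,v,1.])
    if d is not None: return R.T@(ray*d-t)
    c=-R.T@t; w=R.T@ray
    return c+w*(z-c[2])/w[2]
def cloud(n,d):
    m=r.camera_model(n);R=cv2.Rodrigues(np.array(m['rvec'],float))[0];t=np.array(m['tvec'],float).ravel()
    v,u=np.indices(d.shape);q=np.stack([u,v,np.ones_like(u)],-1)@np.linalg.inv(m['mtx']).T*d[...,None]
    return (q-t)@R
E
python3 - <<'E'
from h import *
o=r.get_obs();print(o, r.grip_point_offset)
a,_=grab('top','pics/top0.png');b,_=grab('side','pics/side0.png')
E
```

```text
{'clock': 0.0, 'joints': array([ 1.05789472,  0.47780577,  0.02234509,  1.55646035, -0.01151854,
        1.10930153, -0.08306823]), 'qvel': array([-0.00130255,  0.00096864, -0.00044028, -0.00132318,  0.0007879 ,
        0.00028543, -0.00089613]), 'tau': array([-1.46627863e-03, -5.96459520e+01,  1.60769574e+00, -2.81194246e+01,
        1.25246824e-02,  9.36605124e-03, -8.05015105e-06]), 'tcp_pos': array([ 0.26559135, -0.61990175,  0.23031826]), 'orientation': array([-3.07570589e+00, -6.31232301e-01,  7.71700915e-04]), 'contact_force': array([-0.50548861, -0.57796912,  0.19013765]), 'moment': array([ 0.02649954, -0.0165809 ,  0.01217208]), 'grip_width': 0.08527205226580215} 0.0187
```

View pics/top0.png

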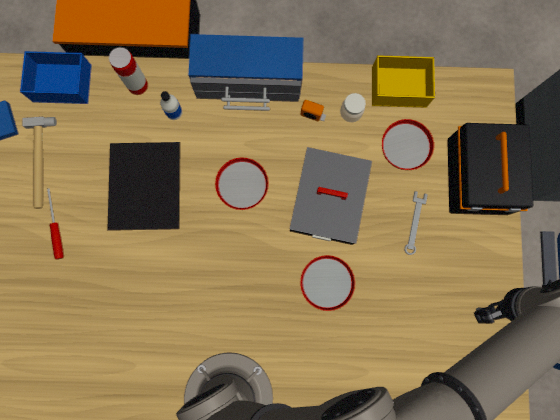

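View pics/side0.png

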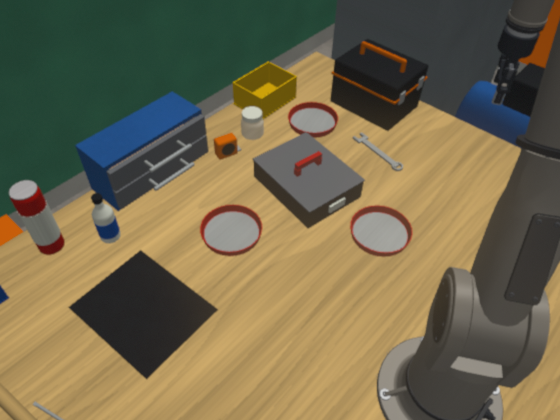

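Top view: three look-alike dishes, at pixels (242,184), (327,283) and (408,145). World +y (the robot's left) is image left, so the one at (242,184) is meant; it also lies between box and mat. The lid is at (331,196) with its handle at (332,193), and the mat is at (145,186).

```bash
python3 - <<'E'
from h import *
z=np.load('top.npz');p=z['p'].astype(int);d=z['d'];P=cloud('top',d)
red=(p[...,0]>130)&(p[...,1]<60)&(p[...,2]<60)
def box(m,n):
    q=P[m];print(n,m.sum(),'mean',q.mean(0).round(4),'med',np.median(q,0).round(4),'min',q.min(0).round(3),'max',q.max(0).round(3));return q
def reg(u0,u1,v0,v1):
    m=np.zeros(red.shape,bool);m[v0:v1,u0:u1]=1;return m
m=red&reg(310,355,180,205)&(P[...,2]>.075);q=box(m,'handle')
print(cv2.minAreaRect(q[:,:2].astype(np.float32)*1000))
g=reg(285,378,140,250)&(P[...,2]>.055)&(P[...,2]<.08);q=box(g,'lid')
rc=cv2.minAreaRect(q[:,:2].astype(np.float32)*1000);print(rc)
for n,(u,v) in dict(d1=(242,184),d2=(327,283),d3=(408,145)).items():
    m=red&reg(u-35,u+35,v-35,v+35)&(P[...,2]<.035)
    q=box(m,n);c=cv2.minEnclosingCircle(q[:,:2].astype(np.float32)*1000);print(c)
    vv,uu=np.nonzero(m);print('px ellipse',cv2.fitEllipse(cv2.convexHull(np.stack([uu,vv],1).astype(np.int32))))
for u,v in [(109,143),(180,142),(180,229),(109,230)]: print('mat',world('top',u,v,z=.003).round(3))
p8=z['p'];c=np.hstack([cv2.resize(p8[130:250,200:380],None,fx=4,fy=4)])
cv2.imwrite('pics/crop1.png',cv2.cvtColor(c,cv2.COLOR_RGB2BGR))
E
```

```text
handle 138 mean [ 0.5415 -0.2595  0.102 ] med [ 0.5415 -0.2599  0.1018] min [ 0.528 -0.298  0.096] max [ 0.555 -0.221  0.109]
((541.6068725585938, -259.5944519042969), (77.31548309326172, 13.37852668762207), 78.44879913330078)
lid 5509 mean [ 0.5395 -0.2595  0.0658] med [ 0.5356 -0.2594  0.0658] min [ 0.412 -0.368  0.055] max [ 0.67  -0.151  0.08 ]
((541.9218139648438, -260.05999755859375), (182.18153381347656, 233.55450439453125), 79.39450073242188)
d1 148 mean [0.5824 0.0172 0.017 ] med [0.5891 0.0364 0.0189] min [ 0.5   -0.085 -0.001] max [0.647 0.059 0.029]
((574.00439453125, -14.802079200744629), 74.23632049560547)
px ellipse ((241.13568115234375, 183.0605926513672), (51.34917449951172, 52.30626678466797), 52.65338897705078)
d2 154 mean [ 0.3098 -0.2322  0.0177] med [ 0.3115 -0.2137  0.0203] min [ 0.233 -0.33  -0.002] max [ 0.381 -0.185  0.03 ]
((307.03814697265625, -256.6593933105469), 73.64420318603516)
px ellipse ((327.1614074707031, 282.5751037597656), (53.63601303100586, 54.81729507446289), 160.4033966064453)
d3 124 mean [ 0.7113 -0.4647  0.0199] med [ 0.7248 -0.4591  0.0224] min [ 0.626 -0.552  0.   ] max [ 0.775 -0.406  0.03 ]
((700.7512817382812, -479.555419921875), 75.38362121582031)
px ellipse ((407.3331298828125, 144.1446990966797), (49.819820404052734, 51.91340637207031), 117.30342102050781)
mat [0.683 0.367 0.003]
mat [0.692 0.166 0.003]
mat [0.443 0.152 0.003]
mat [0.434 0.348 0.003]
```

View pics/crop1.png

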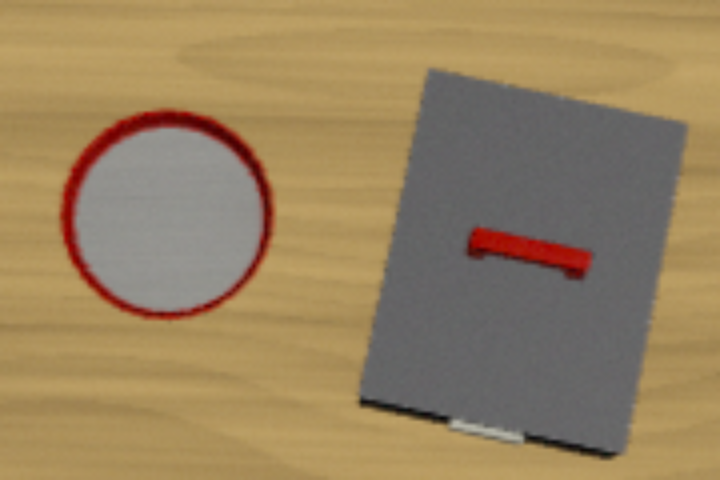

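```bash
cat >> h.py <<'E'
from scipy.spatial.transform import Rotation as Ro
def go(x,y,z,yaw):
    """delta (mm, rad) from now to TCP x,y,z pointing down, jaw axis (tool y) at yaw deg (mod 180)"""
    o=r.get_obs();C=Ro.from_rotvec(o['orientation'])
    a=np.deg2rad(yaw);best=None
    for s in (1,-1):
        Y=s*np.array([np.cos(a),np.sin(a),0]);Z=np.array([0,0,-1.])
        rv=(C.inv()*Ro.from_matrix(np.stack([np.cross(Y,Z),Y,Z],1))).as_rotvec()
        if best is None or np.linalg.norm(rv)<np.linalg.norm(best): best=rv
    t=C.inv().apply(np.array([x,y,z])-o['tcp_pos'])*1000
    print([x,y,z,yaw],'->',t.round(1).tolist(),best.round(3).tolist())
E
python3 - <<'E'
from h import *
go(.5416,-.2596,.18,-11)
E
```

```text
[0.5416, -0.2596, 0.18, -11] -> [395.6, -222.5, 50.7] [-0.002, -0.001, -0.974]
```

{"method": "play_rows", "body": {"deltas": [[85,[50,-28,0],[0,0,-0.12]],[85,[100,-56,5],[0,0,-0.25]],[85,[150,-84,10],[0,0,-0.37]],[85,[200,-112,20],[0,0,-0.5]],[85,[250,-140,30],[0,0,-0.62]],[85,[300,-169,40],[0,0,-0.74]],[85,[350,-197,46],[0,0,-0.86]],[85,[396,-222,50],[0,0,-0.974]]]}}

```text
clock: 1.1
tcp_pos: [0.5428, -0.2579, 0.1801]
orientation: [-2.418, -2.002, -0.0]
contact_force: [0.0, -0.5, -0.3]
grip_width: 0.0853
```

```bash
python3 - <<'E'
from h import *
o=r.get_obs();print(o['tcp_pos'],o['clock'],o['joints'].round(2))
go(.5416,-.2596,.0745,-11)
E
```

```text
[ 0.54284708 -0.25785093  0.18014168] 1.1 [ 0.58  0.43 -0.32  1.77  0.16  0.97  0.02]
[0.5416, -0.2596, 0.0745, -11] -> [-2.1, -0.7, 105.6] [-0.002, -0.002, 0.004]
```

{"method": "play_rows", "body": {"deltas": [[60,[-2,-1,35],[0,0,0]],[60,[-2,-1,70],[0,0,0]],[50,[-2,-1,95],[0,0,0.004]],[40,[-2,-1,105],[0,0,0.004]],[40,[-2,-1,105],[0,0,0.004]]]}}

```text
clock: 1.72
tcp_pos: [0.541, -0.2593, 0.0748]
orientation: [-2.421, -1.997, 0.001]
contact_force: [-0.3, -0.3, 0.5]
grip_width: 0.0401
```

{"method": "play_rows", "body": {"deltas": [[5,[0,0,0],[0,0,0]],[5,[0,0,0],[0,0,0]],[5,[0,0,0],[0,0,0]],[5,[0,0,0],[0,0,0]],[5,[0,0,0],[0,0,0]],[5,[0,0,0],[0,0,0]]], "squeeze": 70}}

```text
clock: 2.48
tcp_pos: [0.542, -0.2597, 0.0762]
orientation: [-2.423, -1.998, -0.001]
contact_force: [-0.4, -0.1, 6.1]
grip_width: 0.0123
```

{"method": "play_rows", "body": {"deltas": [[5,[0,0,-5],[0,0,0]],[5,[0,0,-12],[0,0,0]],[5,[0,0,-25],[0,0,0]],[5,[0,0,-45],[0,0,0]],[5,[0,0,-70],[0,0,0]],[5,[0,0,-95],[0,0,0]],[5,[0,0,-110],[0,0,0]],[5,[0,0,-110],[0,0,0]]]}}

```text
clock: 3.48
tcp_pos: [0.5428, -0.2601, 0.1878]
orientation: [2.423, 1.998, 0.003]
contact_force: [-0.6, -1.0, -3.8]
grip_width: 0.0131
```

```bash
python3 - <<'E'
from h import *
a,_=grab('side','pics/s1.png')
o=r.get_obs();print(o['tcp_pos'],o['contact_force'])
go(.56,.258,o['tcp_pos'][2],4);go(.56,.258,.12,4)
E
```

```text
[ 0.54206192 -0.25989887  0.18649154] [ 0.96721801  0.11316091 -2.39847046]
[0.56, 0.258, np.float64(0.18649154113314406), 4] -> [511.8, -81.0, 0.5] [0.0, -0.001, -0.261]
[0.56, 0.258, 0.12, 4] -> [511.8, -81.0, 67.0] [0.0, -0.001, -0.261]
```

View pics/s1.png

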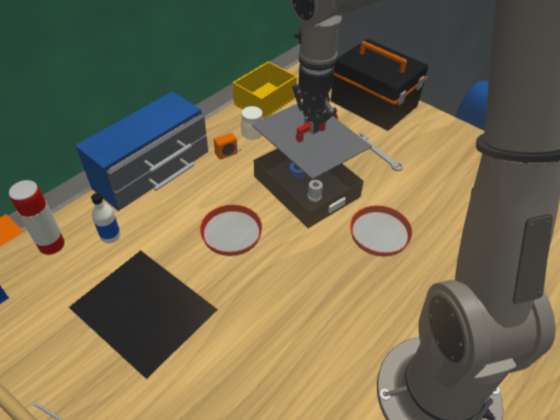

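The lid hangs level from the gripper. Beneath it the freehub body is at (316,188) and the cup at (297,170). Next I carry the lid over to the mat.

{"method": "play_rows", "body": {"deltas": [[5,[20,-3,0],[0,0,0]],[5,[60,-10,0],[0,0,0]],[5,[105,-17,0],[0,0,-0.03]],[5,[150,-24,0],[0,0,-0.06]],[5,[195,-31,0],[0,0,-0.09]],[5,[240,-38,0],[0,0,-0.12]],[5,[285,-45,0],[0,0,-0.15]],[5,[330,-52,0],[0,0,-0.18]]]}}

```text
clock: 4.53
tcp_pos: [0.5524, 0.0769, 0.186]
orientation: [-2.23, -2.21, 0.0]
contact_force: [-0.1, 0.1, -2.5]
grip_width: 0.0126
```

```bash
python3 - <<'E'
from h import *
o=r.get_obs();print(o['joints'].round(2))
go(.56,.258,.12,4)
E
```

```text
[ 0.13  0.38 -0.48  1.86  0.2   0.96 -0.44]
[0.56, 0.258, 0.12, 4] -> [181.1, 6.1, 66.2] [-0.002, -0.001, -0.079]
```

{"method": "play_rows", "body": {"deltas": [[5,[40,1,10],[0,0,-0.02]],[5,[80,3,20],[0,0,-0.04]],[5,[120,4,35],[0,0,-0.06]],[5,[150,5,48],[0,0,-0.08]],[5,[170,6,58],[0,0,-0.08]],[5,[180,6,66],[0,0,-0.08]],[5,[181,6,66],[0,0,-0.08]],[5,[181,6,66],[0,0,-0.08]]]}}

```text
clock: 5.52
tcp_pos: [0.5604, 0.2566, 0.1204]
orientation: [-2.142, -2.296, 0.001]
contact_force: [0.4, 0.5, -3.1]
grip_width: 0.013
```

```bash
python3 - <<'E'
from h import *
p,d=grab('side','pics/s2.png');P=cloud('side',d).astype(float);p=p.astype(int)
o=r.get_obs();print(o['tcp_pos'],o['contact_force'],o['joints'].round(2))
g=(abs(p[...,0]-p[...,1])<15)&(P[...,0]>.38)&(P[...,0]<.72)&(P[...,1]>.12)&(P[...,1]<.4)&(P[...,2]>.06)&(P[...,2]<.15)
q=P[g]
for z in np.arange(.06,.15,.005): print(z.round(3),((q[:,2]>z)&(q[:,2]<z+.005)).sum(),end='; ')
q=q[(q[:,2]<.125)];med=np.median(q[:,2]);q=q[abs(q[:,2]-med)<.012]
c=np.linalg.lstsq(np.c_[q[:,:2],np.ones(len(q))],q[:,2],rcond=None)[0];print('\nplane',c, 'z at ctr',c@[.56,.258,1])
print(cv2.minAreaRect(q[:,:2].astype(np.float32)*1000))
go(.56,.258,.03,4)
E
```

```text
[0.56053839 0.25660246 0.12055939] [-0.26761043  0.39364515 -3.06191085] [-0.17  0.55 -0.49  1.77  0.32  0.9  -0.72]
0.06 0; 0.065 0; 0.07 0; 0.075 0; 0.08 0; 0.085 0; 0.09 0; 0.095 0; 0.1 320; 0.105 6717; 0.11 459; 0.115 0; 0.12 3; 0.125 14; 0.13 18; 0.135 14; 0.14 13; 0.145 11; 
plane [-0.00175904 -0.00202527  0.10909002] z at ctr 0.10758244032473725
((558.1857299804688, 257.7258605957031), (234.0854949951172, 183.09547424316406), 4.014858722686768)
[0.56, 0.258, 0.03, 4] -> [1.4, -0.4, 90.6] [-0.001, -0.001, -0.001]
```

View pics/s2.png

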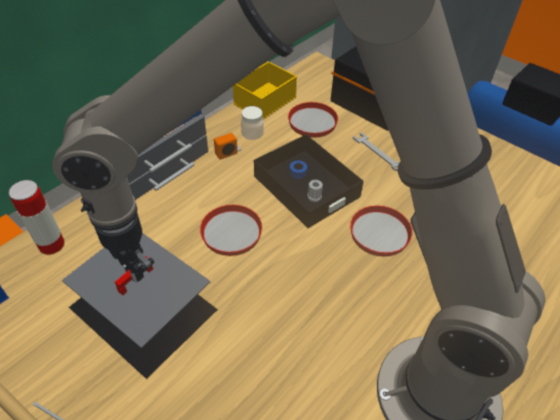

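The lid hangs level, centred over the mat with its yaw at 4°. Its top is 13 mm below the TCP, so contact is expected at a TCP height of about 0.028.

{"method": "play_rows", "body": {"deltas": [[5,[1,0,25],[0,0,0]],[5,[1,0,50],[0,0,0]],[5,[1,0,70],[0,0,0]],[5,[1,0,82],[0,0,0]],[5,[1,0,87],[0,0,0]],[5,[1,0,89],[0,0,0]],[5,[1,0,90],[0,0,0]],[5,[1,0,90],[0,0,0]]]}}

```text
clock: 6.58
tcp_pos: [0.5607, 0.2578, 0.031]
orientation: [-2.143, -2.296, -0.001]
contact_force: [0.5, 0.3, -2.6]
grip_width: 0.0125
```

{"method": "play_rows", "body": {"deltas": [[5,[0,0,1],[0,0,0]],[5,[0,0,2],[0,0,0]],[5,[0,0,2],[0,0,0]]]}}

```text
clock: 6.95
tcp_pos: [0.5607, 0.2578, 0.029]
orientation: [-2.143, -2.296, -0.001]
contact_force: [-1.1, -0.3, -2.9]
grip_width: 0.0127
```

{"method": "play_rows", "body": {"deltas": [[5,[0,0,0.7],[0,0,0]],[5,[0,0,1.2],[0,0,0]],[5,[0,0,1.2],[0,0,0]]]}}

```text
clock: 7.32
tcp_pos: [0.5606, 0.2578, 0.0277]
orientation: [-2.143, -2.296, -0.001]
contact_force: [0.2, 0.6, -2.5]
grip_width: 0.013
```

{"method": "play_rows", "body": {"deltas": [[5,[0,0,0.8],[0,0,0]],[5,[0,0,1.5],[0,0,0]],[5,[0,0,1.5],[0,0,0]]]}}

```text
clock: 7.7
tcp_pos: [0.5606, 0.2578, 0.0262]
orientation: [-2.143, -2.296, -0.001]
contact_force: [0.3, 0.3, -2.1]
grip_width: 0.0127
```

{"method": "play_rows", "body": {"deltas": [[5,[0,0,0.6],[0,0,0]],[5,[0,0,1.2],[0,0,0]],[5,[0,0,1.2],[0,0,0]]]}}

```text
clock: 8.07
tcp_pos: [0.5606, 0.2578, 0.0262]
orientation: [-2.143, -2.297, -0.0]
contact_force: [-4.1, -2.6, 9.6]
grip_width: 0.0127
```

Contact shows as a 10 N upward force. I release, back off upward, then check.

{"method": "play_rows", "body": {"deltas": [[20,[0,0,0],[0,0,0]],[40,[0,0,0],[0,0,0]],[50,[0,0,0],[0,0,0]],[50,[0,0,-10],[0,0,0]],[50,[0,0,-40],[0,0,0]],[60,[0,0,-90],[0,0,0]],[60,[0,0,-140],[0,0,0]],[60,[0,0,-180],[0,0,0]]]}}

```text
clock: 9.07
tcp_pos: [0.5609, 0.2581, 0.2092]
orientation: [2.143, 2.297, 0.004]
contact_force: [0.1, 0.2, -1.1]
grip_width: 0.0602
```

```bash
python3 - <<'E'
from h import *
a,d=grab('top','pics/t2.png');b,ds=grab('side','pics/s3.png')
c=cv2.resize(a[135:255,280:380],None,fx=5,fy=5);cv2.imwrite('pics/c2.png',cv2.cvtColor(c,cv2.COLOR_RGB2BGR))
P=cloud('side',ds);p=b.astype(int)
g=(P[...,0]>.4)&(P[...,0]<.7)&(P[...,1]>.12)&(P[...,1]<.4)&(P[...,2]>.008)&(P[...,2]<.03)&(abs(p[...,0]-p[...,1])<15)
q=P[g];k=np.linalg.lstsq(np.c_[q[:,:2],np.ones(len(q))],q[:,2],rcond=None)[0];print('lid',k,np.median(q[:,2]),cv2.minAreaRect(q[:,:2].astype(np.float32)*1000))
P=cloud('top',d)
for n,z0,z1 in(('hub',.045,.056),('cup',.024,.036)):
  m=(P[...,2]>z0)&(P[...,2]<z1);m2=np.zeros_like(m);m2[150:240,298:366]=m[150:240,298:366]
  n_,L,s,ce=cv2.connectedComponentsWithStats(m2.astype(np.uint8))
  for i in range(1,n_):
    if s[i,4]>15: print(n,s[i],ce[i].round(1),P[L==i].mean(0).round(4))
print(r.get_obs()['tcp_pos'])
E
```

```text
lid [-0.00138933 -0.0003386   0.01424487] 0.01338559140635154 ((558.6334228515625, 259.04119873046875), (235.2117919921875, 183.09640502929688), 4.08659029006958)
hub [328 154  32   8  43] [343.7 158. ] [ 0.6467 -0.2953  0.0506]
hub [318 205  13  12 116] [323.8 210.4] [ 0.499  -0.2425  0.0511]
cup [325 156  41  10  53] [344.9 160.2] [ 0.6459 -0.3014  0.0302]
cup [329 173  17  17 209] [337.  180.6] [ 0.5868 -0.2799  0.0306]
[0.56303084 0.25960276 0.21219508]
```

View pics/c2.png

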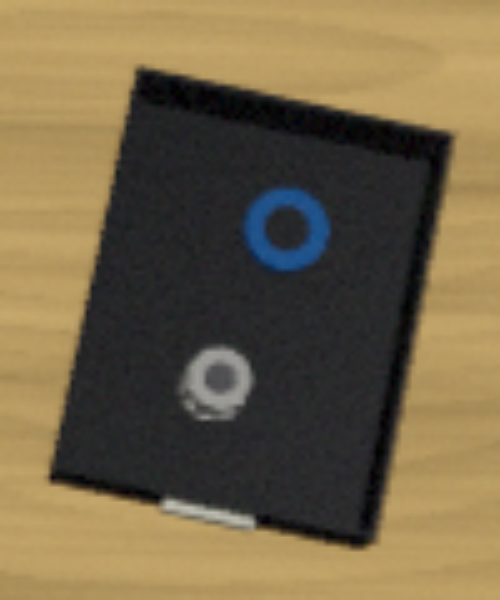

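The lid is flat on the mat: tilt under 0.2°, top at 0.013–0.015. In the crop the freehub top is at (219,378), which is pixel (324,210) or world (0.499, −0.2425) at top height 0.051. That puts it −45 mm along the box and 9 mm across, as described. The cup at (337,181) is 95 mm away.

```bash
python3 - <<'E'
from h import *
print(world('top',241.1,183.1,z=.022))
go(.499,-.2425,.16,-11)
E
```

```text
[ 0.57365186 -0.01381395  0.022     ]
[0.499, -0.2425, 0.16, -11] -> [-496.7, -98.9, 49.3] [0.008, -0.005, 0.261]
```

{"method": "play_rows", "body": {"deltas": [[60,[-60,-12,0],[0,0,0.03]],[60,[-120,-24,0],[0,0,0.06]],[60,[-180,-36,0],[0,0,0.1]],[60,[-240,-48,0],[0,0,0.13]],[60,[-300,-60,0],[0,0,0.16]],[60,[-360,-72,10],[0,0,0.2]],[60,[-420,-84,20],[0,0,0.23]],[60,[-470,-94,35],[0.005,-0.003,0.26]]]}}

```text
clock: 10.18
tcp_pos: [0.5012, -0.2183, 0.1744]
orientation: [2.425, 1.995, 0.006]
contact_force: [-0.5, 0.4, -0.8]
grip_width: 0.06
```

```bash
python3 - <<'E'
from h import *
print(r.get_obs()['joints'].round(2))
go(.499,-.2425,.10,-11)
E
```

```text
[ 0.56  0.35 -0.32  1.91  0.13  0.9  -0.02]
[0.499, -0.2425, 0.1, -11] -> [-24.3, 2.3, 74.4] [0.004, -0.002, -0.002]
```

{"method": "play_rows", "body": {"deltas": [[60,[-15,1,20],[0,0,0]],[60,[-24,2,50],[0.004,-0.002,0]],[60,[-24,2,74],[0.004,-0.002,0]],[60,[-24,2,74],[0.004,-0.002,0]]]}}

```text
clock: 10.68
tcp_pos: [0.4971, -0.2415, 0.0987]
orientation: [-2.423, -1.994, 0.004]
contact_force: [-0.6, -0.2, 1.4]
grip_width: 0.0598
```

```bash
python3 - <<'E'
from h import *
go(.499,-.2425,.014,-11)
E
```

```text
[0.499, -0.2425, 0.014, -11] -> [-0.7, 2.4, 84.7] [-0.005, -0.001, -0.002]
```

{"method": "play_rows", "body": {"deltas": [[60,[-1,2,30],[-0.004,0,0]],[60,[-1,2,55],[-0.004,0,0]],[60,[-1,2,74],[-0.004,0,0]],[60,[-1,2,82],[-0.004,0,0]],[60,[-1,2,85],[-0.004,0,0]],[60,[-1,2,85],[-0.004,0,0]]]}}

```text
clock: 11.42
tcp_pos: [0.499, -0.2429, 0.0142]
orientation: [-2.425, -1.996, -0.001]
contact_force: [0.0, -0.2, -0.6]
grip_width: 0.0598
```

{"method": "play_rows", "body": {"deltas": [[45,[0,0,0],[0,0,0]],[38,[0,0,0],[0,0,0]],[20,[0,0,0],[0,0,0]],[20,[0,0,0],[0,0,0]],[20,[0,0,0],[0,0,0]],[20,[0,0,0],[0,0,0]]], "squeeze": 60}}

```text
clock: 12.18
tcp_pos: [0.4996, -0.2431, 0.0149]
orientation: [2.425, 1.996, 0.002]
contact_force: [-0.5, 0.4, 5.3]
grip_width: 0.0328
```

{"method": "play_rows", "body": {"deltas": [[20,[0,0,-5],[0,0,0]],[20,[0,0,-15],[0,0,0]],[20,[0,0,-35],[0,0,0]],[20,[0,0,-65],[0,0,0]],[20,[0,0,-95],[0,0,0]],[20,[0,0,-115],[0,0,0]],[20,[0,0,-120],[0,0,0]],[20,[0,0,-120],[0,0,0]]]}}

```text
clock: 13.18
tcp_pos: [0.4991, -0.2431, 0.1348]
orientation: [2.425, 1.996, 0.002]
contact_force: [0.4, 0.3, -2.1]
grip_width: 0.0329
```

```bash
python3 - <<'E'
from h import *
go(.5737,-.0138,.10,-4)
E
```

```text
[0.5737, -0.0138, 0.1, -4] -> [239.3, 29.0, 34.9] [0.001, -0.0, -0.124]
```

{"method": "play_rows", "body": {"deltas": [[20,[25,3,0],[0,0,-0.02]],[20,[65,8,0],[0,0,-0.04]],[20,[110,13,0],[0,0,-0.06]],[20,[155,19,0],[0,0,-0.08]],[20,[195,24,5],[0,0,-0.1]],[20,[225,28,20],[0,0,-0.12]],[20,[239,29,30],[0,0,-0.12]],[20,[239,29,35],[0,0,-0.12]]]}}

```text
clock: 14.18
tcp_pos: [0.5729, -0.0129, 0.0987]
orientation: [-2.299, -2.14, 0.0]
contact_force: [0.8, -0.6, -1.6]
grip_width: 0.0328
```

```bash
python3 - <<'E'
from h import *
a,d=grab('side','pics/s4.png')
o=r.get_obs();print(o['tcp_pos'],o['contact_force'],o['grip_width'])
go(.5737,-.0138,.018,-4)
c=cv2.resize(a[100:280,150:390],None,fx=3,fy=3);cv2.imwrite('pics/c4.png',cv2.cvtColor(c,cv2.COLOR_RGB2BGR))
E
```

```text
[ 0.57256298 -0.01457139  0.09844403] [-0.11471809 -0.41691844 -1.17505582] 0.032267030890020275
[0.5737, -0.0138, 0.018, -4] -> [0.9, 1.2, 80.4] [-0.001, 0.001, -0.004]
```

View pics/c4.png

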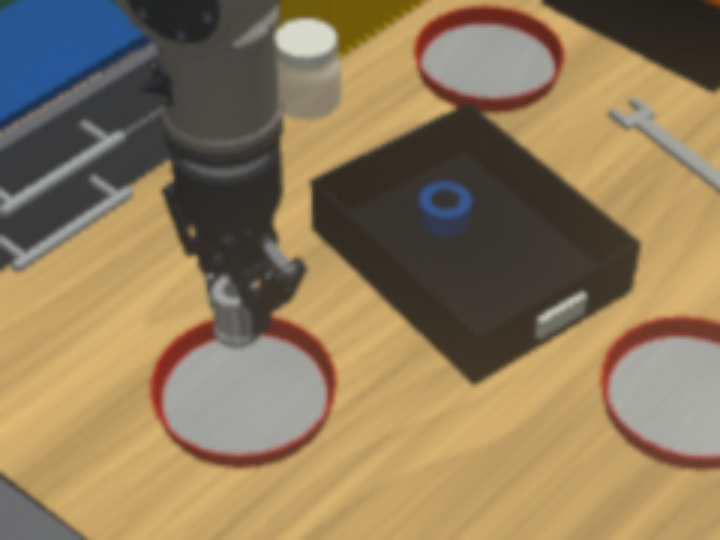

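The hub hangs upright at crop (236,310), over the leftmost dish. The cup is still standing at crop (445,205). Next I lower the hub.

{"method": "play_rows", "body": {"deltas": [[20,[1,1,25],[0,0,0]],[20,[1,1,50],[0,0,0]],[20,[1,1,68],[0,0,0]],[20,[1,1,76],[0,0,0]],[20,[1,1,80],[0,0,0]],[20,[1,1,81],[0,0,0]],[20,[1,1,81],[0,0,0]]]}}

```text
clock: 15.1
tcp_pos: [0.574, -0.0136, 0.018]
orientation: [2.302, 2.138, -0.001]
contact_force: [0.2, -0.1, -2.4]
grip_width: 0.0325
```

{"method": "play_rows", "body": {"deltas": [[20,[0,0,0.8],[0,0,0]],[20,[0,0,1.5],[0,0,0]],[20,[0,0,1.5],[0,0,0]]]}}

```text
clock: 15.48
tcp_pos: [0.574, -0.0137, 0.0165]
orientation: [2.302, 2.138, -0.001]
contact_force: [-0.1, -0.5, -1.5]
grip_width: 0.0323
```

{"method": "play_rows", "body": {"deltas": [[20,[0,0,0.6],[0,0,0]],[20,[0,0,1.2],[0,0,0]],[20,[0,0,1.2],[0,0,0]]]}}

```text
clock: 15.85
tcp_pos: [0.5739, -0.0136, 0.0152]
orientation: [2.302, 2.138, -0.001]
contact_force: [0.3, 0.3, -2.4]
grip_width: 0.0329
```

{"method": "play_rows", "body": {"deltas": [[20,[0,0,0.6],[0,0,0]],[20,[0,0,1],[0,0,0]],[20,[0,0,1],[0,0,0]]]}}

```text
clock: 16.23
tcp_pos: [0.574, -0.0137, 0.015]
orientation: [2.301, 2.138, -0.001]
contact_force: [-3.0, -1.3, 5.8]
grip_width: 0.0328
```

{"method": "play_rows", "body": {"deltas": [[36,[0,0,0],[0,0,0]],[45,[0,0,0],[0,0,0]],[60,[0,0,0],[0,0,0]],[60,[0,0,0],[0,0,0]],[60,[0,0,-15],[0,0,0]],[60,[0,0,-45],[0,0,0]],[60,[0,0,-95],[0,0,0]],[60,[0,0,-150],[0,0,0]]]}}

```text
clock: 17.23
tcp_pos: [0.5736, -0.0135, 0.1671]
orientation: [2.301, 2.139, -0.001]
contact_force: [1.8, -0.6, 0.3]
grip_width: 0.0598
```

{"method": "play_rows", "body": {"deltas": [[60,[-20,40,-40],[0,0,0]],[60,[-50,80,-60],[0,0,0]],[60,[-100,80,-60],[0,0,0]],[60,[-150,80,-60],[0,0,0]],[60,[-200,80,-60],[0,0,0]],[60,[-250,80,-60],[0,0,0]],[60,[-280,80,-60],[0,0,0]],[60,[-280,80,-60],[0,0,0]]]}}

```text
clock: 18.23
tcp_pos: [0.6315, -0.3026, 0.2279]
orientation: [2.306, 2.131, -0.003]
contact_force: [0.8, -0.7, -0.4]
grip_width: 0.06
```

```bash
python3 - <<'E'
from h import *
a,d=grab('top','pics/t5.png');b,ds=grab('side','pics/s5.png')
o=r.get_obs();print(o['tcp_pos'],o['contact_force'],o['clock'],o['qvel'].max())
P=cloud('side',ds);p=b.astype(int)
g=(P[...,0]>.4)&(P[...,0]<.7)&(P[...,1]>.12)&(P[...,1]<.4)&(P[...,2]>.008)&(P[...,2]<.03)&(abs(p[...,0]-p[...,1])<15)
q=P[g];k=np.linalg.lstsq(np.c_[q[:,:2],np.ones(len(q))],q[:,2],rcond=None)[0];print('lid',k,np.median(q[:,2]))
for n,P in(('side',P),('top',cloud('top',d))):
  g=(abs(P[...,0]-.574)<.06)&(abs(P[...,1]+.014)<.06)&(P[...,2]>.044)&(P[...,2]<.06)
  print(n,'hub top',g.sum(),P[g].mean(0),np.ptp(P[g],0) if g.any() else 0)
v=np.vstack([a[120:260,90:390],b[140:280,60:360]])
cv2.imwrite('pics/c5.png',cv2.cvtColor(cv2.resize(v,None,fx=2,fy=2),cv2.COLOR_RGB2BGR))
E
```

```text
[ 0.63296575 -0.29773478  0.22786308] [ 0.8875761   0.1578385  -0.05556454] 18.325 0.008134292850620076
lid [-0.00104954  0.00021817  0.01393842] 0.013423061463101117
side hub top 133 [ 0.57053027 -0.01018073  0.04827651] [0.03399016 0.0327963  0.0089343 ]
top hub top 115 [ 0.57200776 -0.01315515  0.0505607 ] [0.03275766 0.03057242 0.01414671]
```

View pics/c5.png

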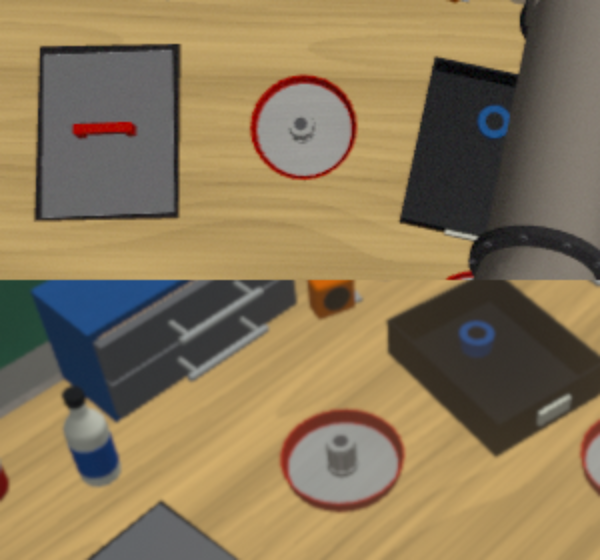

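The lid lies flat, handle up, on the mat at crop (105,130). The hub stands upright mid-dish at (302,128), and the cup stands in the box at (493,121). The arm is clear, so I hand in.

```bash
python3 -c "
from bench import r
r.hand_in()"
```

```text
the job is handed in; nothing more can be done
```

The job is done and handed in at about 18 s of the 64 s allowed; no verdict was reported.

- **Lid:** I lifted it by its red handle and laid it flat, handle up, on the mat. The last check put its tilt at about 0.1° and its top at about 13–14 mm, against 15 mm expected, which is within the 2 mm calibration error.
- **Freehub body:** It stands upright near the middle of the leftmost red dish. Its top measured 48–51 mm, against 50 mm expected. The side and top cameras differ by about 3 mm on its position, with 49 mm of clearance to the dish wall.
- **Bearing cup:** It is still standing in the box, judged from the last pictures only; I did not measure its position again.
- **Forces:** Both parts were set down under light contact, 6–10 N, and the arm was clear of everything at hand-in. No force reading went above about 12 N. No check failed.

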